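Move the cast finials to the curing rack in reverse order

ROBOT

A 6-joint arm with a two-finger parallel gripper is mounted at the origin on the work surface. World frame = base frame: x ahead of the robot, y to its left, z up, the work surface at z = 0. Lengths are in m, angles in rad, forces in N, time in s.
With the tool pointing down it reaches from about 0.35 to 0.975 m from the base axis. Payload 4.9 kg.
Tool frame: the origin (TCP) lies at the very end of the fingers, on their centre line; the grasp point (between the pads) lies 19 mm behind it; y points along the fingers, z is the direction in which the jaws open and shut, and the axes are right-handed (so a half turn about y gives the same grasp; the last joint's range is limited). The gripper opens to 85 mm and grips with 20 to 120 N. Pads are 22 mm wide; open, the fingers measure 114 mm over their backs; the gripper's body (76 mm by 85 mm) begins 54 mm behind the grasp point. The pads swing forward as they close: fully open they stand 13 mm farther back than shut.
Start: joints at [0.984, 0.053, 1.613, -0, 1.476, -0.119], TCP at [0.282, 0.558, 0.231] pointing down, gripper open.
Joint ranges: [-3.01, 3.01], [-1.01, 2.22], [0.06, 2.58], [-1.02, 4.17], [0.09, 2.62], [-3.14, 3.14]. Speed limits (rad/s): [2.57, 2.57, 3.14, 3.14, 3.14, 3.14].

INTERFACE

Orientations are given as a rotation vector (axis times angle).
In Python, from station import ctrl gives the robot as it stands.
- The arm moves only by the tool arm_command, never from a script. Its argument "steps" is a list of rows, each a list of 3 entries, a list of its own where there are three numbers: the shift along the tool's x, y, z in m, then the turn, a rotation vector about the tool's x, y, z in degrees, then the opening, from 0 (shut) to 1 (fully open). In form: [[[dx, dy, dz], [ax, ay, az], gripper], ...]. A call has 1 to 5 rows; each row is the pose to reach, as a shift and turn from the pose measured when the call began, along the tool's axes at that moment; what a row does not reach only later rows make up. A row lasts 1/10 s, in which the tool goes at most 50 mm and 8.59 degrees, less where a joint would pass 70% of its speed; a pose out of reach is approached as far as the arm can. A call with a gripper value outside its range is refused whole. The fingers move at their own pace and stop on an object; "force" is the grip in N (left out, the last holds). Time passes only in rows, so rows that repeat a pose let the fingers close. It gives the time, the measured TCP pose, the force and the opening at its end, in the units of the state.
- ctrl.get_obs(): the state, without advancing time (a new reading comes with each control period).
- ctrl.get_image(name): name is "side" or "top" or "wrist"; returns a dict with "img" (480x640x3 uint8, red, green, blue), "camera_matrix" (3x3 intrinsics, pixels), "world_from_camera" (4x4, takes a point from camera to world coordinates). Camera axes: x right, y up, looking along -z (the intrinsics and any distortion apply to the point x, -y, -z); pixel columns grow to the right and rows downward; lengths in m; the calibration is good to about 2 mm. A picture is of the moment at which its call begins. There is no depth.
- ctrl.finish_job(): hands the job in, once; it reports no verdict.
Trained networks look in a picture, given as the dict that the camera call returned (one of the last four; its "shot" number tells which), for a name from the list of things; names that differ only in an ending like _2 or _b are one class to them, and where a whole thing is asked for, a point or a joint stands for the part that bears it (a point fixed in the world has none). Each returns a list of dicts, best first, with "confidence" (0 to 1); they miss things now and then, are a little off and sometimes report something else, mostly with a low value. They report only what shows in the picture. A call takes as long as a camera call. They do not tell look-alikes from the thing itself.
- ctrl.boxes_of(picture, name): "position" ([row, column] in pixels, amid what is visible of it).
The state is a dict: "t": time; "q": joint angles; "dq": joint speeds; "effort": joint torques, N m; "tool_pos": TCP position; "tool_rot": TCP orientation; "contact_force": force on the tool from outside, world axes, zero at the start; "wrist_torque": the same for the moment, N m; "opening": finger opening in m.
Only numpy, scipy, OpenCV 4.12 (cv2) and the standard library are available. Lean on these libraries where they do the work, as an engineer would, in place of code of your own. Each camera call takes 0.05 s, during which the arm holds its last target.

TASK

Move the four cement finials from their moulds on the casting board to the curing rack, one in each bay, in reverse order, so that the row reads the same from the other side of the bench: seen from the robot, the one that is leftmost on the casting board goes into the rightmost bay, and so on. Each must stand upright and flat on the floor of its bay; the cement is young, so set each one down gently rather than dropping it.

Things in the scene. Friction and masses are not known exactly. Their poses are not given: they have to be found in the camera images.
- board: Casting board: grey flat board 110 x 310 x 12 mm, fixed, left or right of the rack, carrying the four black moulds in a row. Origin: centre of its underside, on the table; its y axis runs along the row, positive to the robot's left (turned at most 0.3 rad); moulds at y = +108, +36, -36, -108 mm, x = 0.
- rack: Curing rack: pale wooden board 84 x 298 x 20 mm, fixed, with dark strips 8 mm high on top that form four empty bays in a row. Origin: centre of its underside, on the table; its y axis runs along the row, positive to the robot's left (turned at most 0.3 rad). Bay centres at y = +108, +36, -36, -108 mm, x = 0; bays 64 x 64 mm inside, floor 20 mm above the table.
- finial_grey_mid (a point): Cement post finial, dark slate grey, 54 mm tall, about 170 g: square foot 48 x 48 x 16 mm, a neck, and a round knob of 36 mm diameter, 29 to 54 mm above the underside: grip it there from above, fingers in front of and behind the row (knobs in the row are 36 mm apart). This point: on its axis, 27 mm above its underside; z up, x and y along the foot's sides.
- finial_red_mid (a point): Cement post finial, brick red, 54 mm tall, about 170 g: square foot 48 x 48 x 16 mm, a neck, and a round knob of 36 mm diameter, 29 to 54 mm above the underside: grip it there from above, fingers in front of and behind the row (knobs in the row are 36 mm apart). This point: on its axis, 27 mm above its underside; z up, x and y along the foot's sides.
- finial_yellow_mid (a point): Cement post finial, ochre yellow, 54 mm tall, about 170 g: square foot 48 x 48 x 16 mm, a neck, and a round knob of 36 mm diameter, 29 to 54 mm above the underside: grip it there from above, fingers in front of and behind the row (knobs in the row are 36 mm apart). This point: on its axis, 27 mm above its underside; z up, x and y along the foot's sides.
- finial_green_mid (a point): Cement post finial, green, 54 mm tall, about 170 g: square foot 48 x 48 x 16 mm, a neck, and a round knob of 36 mm diameter, 29 to 54 mm above the underside: grip it there from above, fingers in front of and behind the row (knobs in the row are 36 mm apart). This point: on its axis, 27 mm above its underside; z up, x and y along the foot's sides.
- mould_grey: The black mould in which the dark slate grey finial stands at the start (all look alike; it stays put and marks that finial's old place): shallow tray 70 x 70 x 10 mm, inside 64 x 64 mm, inner floor 4 mm above its underside, fixed on the casting board. Origin: centre of its underside, 12 mm above the table; axes as the board's.
- mould_red: The black mould in which the brick red finial stands at the start (all look alike; it stays put and marks that finial's old place): shallow tray 70 x 70 x 10 mm, inside 64 x 64 mm, inner floor 4 mm above its underside, fixed on the casting board. Origin: centre of its underside, 12 mm above the table; axes as the board's.
- mould_yellow: The black mould in which the ochre yellow finial stands at the start (all look alike; it stays put and marks that finial's old place): shallow tray 70 x 70 x 10 mm, inside 64 x 64 mm, inner floor 4 mm above its underside, fixed on the casting board. Origin: centre of its underside, 12 mm above the table; axes as the board's.
- mould_green: The black mould in which the green finial stands at the start (all look alike; it stays put and marks that finial's old place): shallow tray 70 x 70 x 10 mm, inside 64 x 64 mm, inner floor 4 mm above its underside, fixed on the casting board. Origin: centre of its underside, 12 mm above the table; axes as the board's.
Things that resemble listed ones, but are neither listed nor needed, are in the scene too. Leave any pink or purple look-alike of the part that bears finial_yellow_mid alone.

How it is judged:
At the end, for the whole second after the job is handed in: Each finial stands in the rack bay that mirrors its old place (row reversed), its axis within 11 mm of the bay centre along and across the row, upright within 0.08 rad, its middle 47 mm (within 4) above the rack's underside, at rest, released (((y of mould_grey in the frame of board between 0.088 and 0.128 m and y of finial_grey_mid in the frame of rack between -0.119 and -0.097 m) or (y of mould_grey in the frame of board between 0.016 and 0.056 m and y of finial_grey_mid in the frame of rack between -0.047 and -0.025 m) or (y of mould_grey in the frame of board between -0.056 and -0.016 m and y of finial_grey_mid in the frame of rack between 0.025 and 0.047 m) or (y of mould_grey in the frame of board between -0.128 and -0.088 m and y of finial_grey_mid in the frame of rack between 0.097 and 0.119 m)) and x of finial_grey_mid in the frame of rack between -0.011 and 0.011 m and z of finial_grey_mid in the frame of rack between 0.043 and 0.051 m and angle between each of finial_grey_mid, finial_red_mid, finial_yellow_mid, finial_green_mid's own z axis and vertical below 0.08 rad and linear speed of each of finial_grey, finial_red, finial_yellow, finial_green below 0.02 m/s and contact force between each of finial_grey, finial_red, finial_yellow, finial_green and the fingers below 0.1 N and ((y of mould_red in the frame of board between 0.088 and 0.128 m and y of finial_red_mid in the frame of rack between -0.119 and -0.097 m) or (y of mould_red in the frame of board between 0.016 and 0.056 m and y of finial_red_mid in the frame of rack between -0.047 and -0.025 m) or (y of mould_red in the frame of board between -0.056 and -0.016 m and y of finial_red_mid in the frame of rack between 0.025 and 0.047 m) or (y of mould_red in the frame of board between -0.128 and -0.088 m and y of finial_red_mid in the frame of rack between 0.097 and 0.119 m)) and x of finial_red_mid in the frame of rack between -0.011 and 0.011 m and z of finial_red_mid in the frame of rack between 0.043 and 0.051 m and ((y of mould_yellow in the frame of board between 0.088 and 0.128 m and y of finial_yellow_mid in the frame of rack between -0.119 and -0.097 m) or (y of mould_yellow in the frame of board between 0.016 and 0.056 m and y of finial_yellow_mid in the frame of rack between -0.047 and -0.025 m) or (y of mould_yellow in the frame of board between -0.056 and -0.016 m and y of finial_yellow_mid in the frame of rack between 0.025 and 0.047 m) or (y of mould_yellow in the frame of board between -0.128 and -0.088 m and y of finial_yellow_mid in the frame of rack between 0.097 and 0.119 m)) and x of finial_yellow_mid in the frame of rack between -0.011 and 0.011 m and z of finial_yellow_mid in the frame of rack between 0.043 and 0.051 m and ((y of mould_green in the frame of board between 0.088 and 0.128 m and y of finial_green_mid in the frame of rack between -0.119 and -0.097 m) or (y of mould_green in the frame of board between 0.016 and 0.056 m and y of finial_green_mid in the frame of rack between -0.047 and -0.025 m) or (y of mould_green in the frame of board between -0.056 and -0.016 m and y of finial_green_mid in the frame of rack between 0.025 and 0.047 m) or (y of mould_green in the frame of board between -0.128 and -0.088 m and y of finial_green_mid in the frame of rack between 0.097 and 0.119 m)) and x of finial_green_mid in the frame of rack between -0.011 and 0.011 m and z of finial_green_mid in the frame of rack between 0.043 and 0.051 m); the robot touches nothing.
It fails at once if the dark slate grey finial was dropped (fell freely faster than 0.6 m/s, as from about 2 cm or more) (contact force between finial_grey and the fingers below 0.1 N and linear speed of finial_grey above 0.6 m/s).
It fails at once if the brick red finial was dropped (fell freely faster than 0.6 m/s, as from about 2 cm or more) (contact force between finial_red and the fingers below 0.1 N and linear speed of finial_red above 0.6 m/s).
It fails at once if the ochre yellow finial was dropped (fell freely faster than 0.6 m/s, as from about 2 cm or more) (contact force between finial_yellow and the fingers below 0.1 N and linear speed of finial_yellow above 0.6 m/s).
It fails at once if the green finial was dropped (fell freely faster than 0.6 m/s, as from about 2 cm or more) (contact force between finial_green and the fingers below 0.1 N and linear speed of finial_green above 0.6 m/s).
It also fails if it takes over 102 s, if anything falls off the work surface, if the arm or the gripper's body presses on something with over 40 N, if the wrist force passes 120 N, or if a joint passes its speed limit or range.

## Working session

There is one attempt and no reset: what is moved stays moved. The work goes in short steps, Python scripts to look and compute and a tool call to move; the robot and the scene stay as the last step left them, time stands still between calls to the robot, and variables do not carry over. Pictures are saved under pics/ and viewed, and the job is handed in when it is done.

Besides the shell and the picture viewer there is one more tool, called by a JSON object that holds its "fn" and its "kwargs". arm_command: Moves the arm, as the interface text tells. Its arguments: {"type":"object","properties":{"steps":{"type":"array"},"force":{"type":"number"}},"required":["steps"]}

```bash
ls; mkdir -p pics; python3 - <<'E'
from station import ctrl
import cv2
o=ctrl.get_obs();print({k:o[k] for k in('t','tool_pos','tool_rot','opening','contact_force')})
for n in('top','side','wrist'):
    p=ctrl.get_image(n);cv2.imwrite(f'pics/a_{n}.png',p['img'][:,:,::-1]);print(n,p['camera_matrix'],p['world_from_camera'],[k for k in p])
    for nm in('finial_grey_mid','finial_red_mid','finial_yellow_mid','finial_green_mid','board','rack','mould_grey'):
        print(nm,[(tuple(round(float(x)) for x in b['position']),round(b['confidence'],2)) for b in ctrl.boxes_of(p,nm)])
E
```

```text
pics
{'t': 0.0, 'tool_pos': array([0.2814548 , 0.55731323, 0.23004388]), 'tool_rot': array([-1.54148758,  0.36749258, -0.36630391]), 'opening': 0.08576167435890872, 'contact_force': array([-0.37159918,  0.37990463, -0.27458056])}
top [[541.48153283   0.         312.09413918]
 [  0.         541.48153283 245.35175981]
 [  0.           0.           1.        ]] [[-0.02060012  0.99400297 -0.10739516  0.43346849]
 [-0.99939246 -0.01745234  0.03016825  0.01773302]
 [ 0.02811304  0.10795138  0.9937586   1.15350967]
 [ 0.          0.          0.          1.        ]] ['img', 'camera_matrix', 'world_from_camera', 'shot']
finial_grey_mid [((281, 184), 0.67)]
finial_red_mid [((278, 214), 0.89)]
finial_yellow_mid [((210, 193), 0.86), ((271, 249), 0.79), ((286, 162), 0.63), ((205, 242), 0.62)]
finial_green_mid [((284, 148), 0.73), ((279, 214), 0.15)]
board [((298, 210), 0.69)]
rack [((258, 403), 0.95)]
mould_grey [((288, 187), 0.78), ((297, 205), 0.69), ((271, 250), 0.26)]
side [[617.18306616   0.         319.6155949 ]
 [  0.         617.18306616 234.34117863]
 [  0.           0.           1.    
[... 480 characters left out ...]
77)]
rack [((334, 351), 0.61)]
mould_grey [((216, 224), 0.65), ((218, 248), 0.5)]
wrist [[414.69174484   0.         308.57418339]
 [  0.         414.69174484 238.8921923 ]
 [  0.           0.           1.        ]] [[ 4.50893682e-01 -8.45792927e-01 -2.85182768e-01  2.08844228e-01]
 [ 8.92577509e-01  4.27448394e-01  1.43503522e-01  5.95016618e-01]
 [ 5.26652477e-04 -3.19252556e-01  9.47669525e-01  3.74295517e-01]
 [ 0.00000000e+00  0.00000000e+00  0.00000000e+00  1.00000000e+00]] ['img', 'camera_matrix', 'world_from_camera', 'shot']
finial_grey_mid []
finial_red_mid []
finial_yellow_mid [((450, 206), 0.53)]
finial_green_mid [((450, 208), 0.74)]
board [((416, 214), 0.79)]
rack []
mould_grey []
```

View pics/a_top.png

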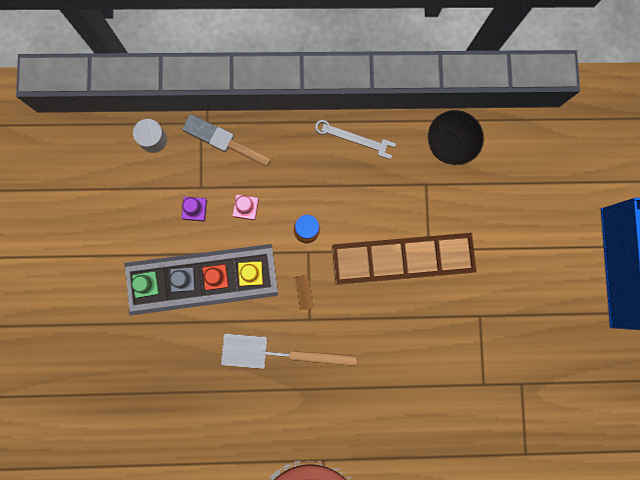

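View pics/a_side.png

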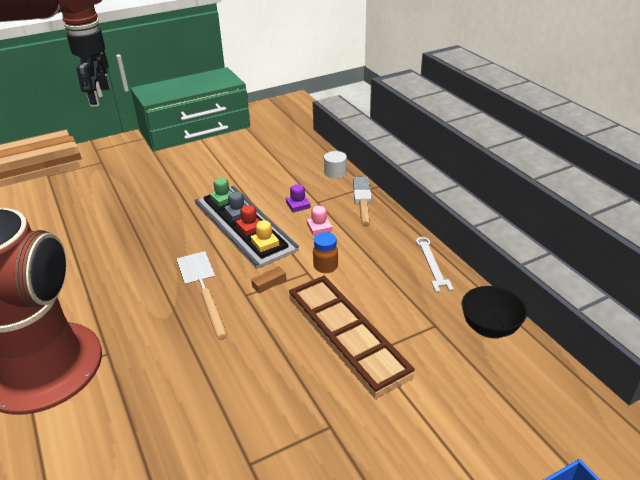

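View pics/a_wrist.png

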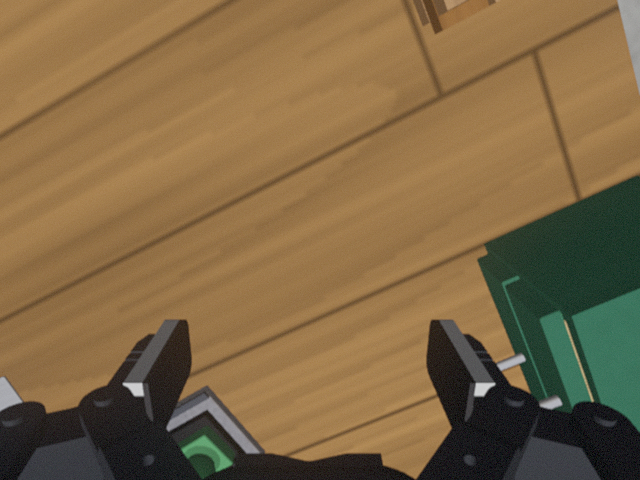

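Top view: the board is on the left with green (148,284), grey (180,280), red (214,277) and yellow (250,272). The rack is on the right, about (403,258). Purple and pink decoys are at the back, and a jar at (307,228). So the rack from left to right must be yellow, red, grey, green. Next I fit the poses.

```bash
cat > h.py <<'E'
import numpy as np, cv2
from scipy.spatial.transform import Rotation as R
from scipy.optimize import least_squares
def proj(p,P):
    P=np.atleast_2d(P);T=np.linalg.inv(p['world_from_camera']);c=P@T[:3,:3].T+T[:3,3]
    K=p['camera_matrix'];return np.c_[K[0,0]*c[:,0]/-c[:,2]+K[0,2],K[1,1]*-c[:,1]/-c[:,2]+K[1,2]]
def ray(p,u,v):
    K=p['camera_matrix'];T=p['world_from_camera']
    d=T[:3,:3]@np.array([(u-K[0,2])/K[0,0],-(v-K[1,2])/K[1,1],-1.]);return T[:3,3],d
def atz(p,u,v,z):
    o,d=ray(p,u,v);return o+d*(z-o[2])/d[2]
def planar(pose,P):
    x,y,a=pose;P=np.atleast_2d(P);c,s=np.cos(a),np.sin(a)
    return np.c_[x+c*P[:,0]-s*P[:,1],y+s*P[:,0]+c*P[:,1],P[:,2]]
E
python3 - <<'E'
from station import ctrl
from h import *
t=ctrl.get_image('top');s=ctrl.get_image('side')
for n,p in(('t',t),('s',s)):
    cv2.imwrite(f'pics/z_{n}.png',p['img'][:,:,::-1])
im=t['img'];cv2.imwrite('pics/b1.png',cv2.resize(im[235:325,110:300],None,fx=4.2,fy=4.2,interpolation=cv2.INTER_CUBIC)[:,:,::-1])
cv2.imwrite('pics/b2.png',cv2.resize(im[220:300,320:490],None,fx=4.5,fy=4.5,interpolation=cv2.INTER_CUBIC)[:,:,::-1])
# rough
for u,v,z in((125,264,.012),(271,245,.012),(277,294,.012),(130,314,.012)):print('board',atz(t,u,v,z).round(4))
for u,v,z in((332,245,.028),(471,234,.028),(475,271,.028),(335,283,.028)):print('rack',atz(t,u,v,z).round(4))
for c,k in dict(grey=(281,184),red=(278,214),yellow=(271,249),green=(284,148)).items():print(c,atz(t,k[1],k[0],.05).round(4))
E
```

```text
board [0.5245 0.3756 0.012 ]
board [0.5591 0.0701 0.012 ]
board [0.4555 0.0588 0.012 ]
board [0.4203 0.3636 0.012 ]
rack [ 0.5551 -0.0581  0.028 ]
rack [ 0.5733 -0.3529  0.028 ]
rack [ 0.495  -0.3573  0.028 ]
rack [ 0.4756 -0.0624  0.028 ]
grey [0.4848 0.2449 0.05  ]
red [0.4897 0.1845 0.05  ]
yellow [0.5025 0.1137 0.05  ]
green [0.4801 0.317  0.05  ]
```

```bash
sleep 1
```

```text
(no output)
```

View pics/b1.png

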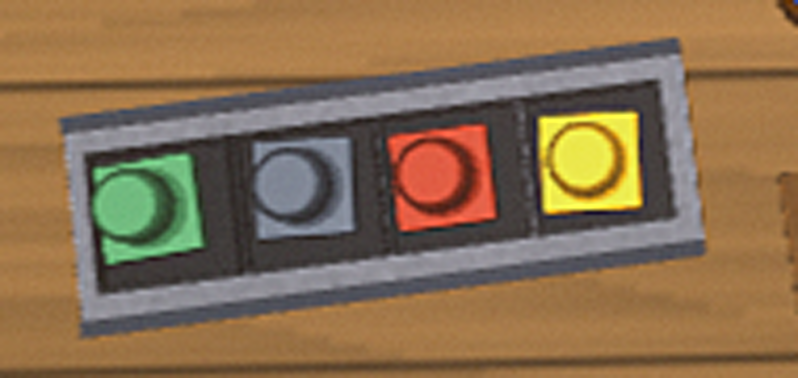

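View pics/b2.png

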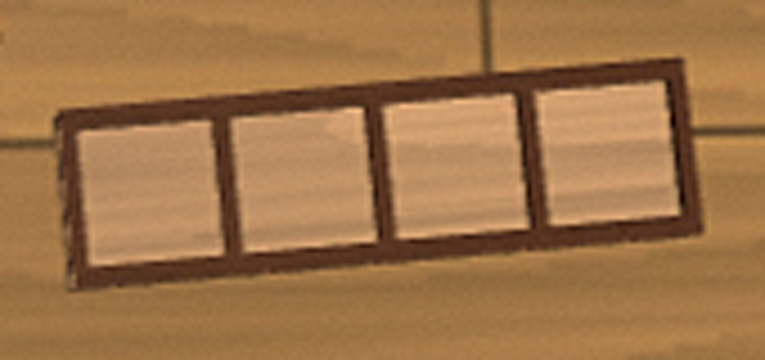

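```bash
python3 - <<'E'
from station import ctrl
from h import *
t=ctrl.get_image('top');im=cv2.cvtColor(t['img'],cv2.COLOR_RGB2BGR)
def rect(z,cx,cy,w=.36,h=.2,s=2000):
    # output col -> -y, row -> -x
    W,H=int(w*s),int(h*s)
    out=np.float32([[0,0],[W,0],[W,H],[0,H]])
    P=[[cx+h/2-v/s,cy+w/2-u/s,z] for u,v in out]
    Mx=cv2.getPerspectiveTransform(out,np.float32(proj(t,P)))
    return cv2.warpPerspective(im,Mx,(W,H),flags=cv2.INTER_CUBIC|cv2.WARP_INVERSE_MAP),lambda u,v:(cx+h/2-v/s,cy+w/2-u/s)
r,f=rect(.028,.525,-.208);cv2.imwrite('pics/r1.png',r);hsv=cv2.cvtColor(r,cv2.COLOR_BGR2HSV)
m=((r.max(2)<115)).astype(np.uint8)*255
n,l,st,c=cv2.connectedComponentsWithStats(m);k=1+np.argmax(st[1:,4])
cs,h=cv2.findContours((l==k).astype(np.uint8),cv2.RETR_CCOMP,cv2.CHAIN_APPROX_NONE)
for q,hh in zip(cs,h[0]):
    if cv2.contourArea(q)<3000: continue
    b=cv2.minAreaRect(q);print('rack',hh[3],np.round(f(*b[0]),4),np.array(b[1])/2000,b[2])
for z in (.012,.022):
    r,f=rect(z,.49,.217);cv2.imwrite(f'pics/r2_{z}.png',r)
    m=(r.max(2)<75).astype(np.uint8)
    print('dark',z,m.sum())
    if z==.022:
        hsv=cv2.cvtColor(r,cv2.COLOR_BGR2HSV)
        wood=(hsv[...,1]>90)&(hsv[...,0]<28)&(hsv[...,2]<190)
        cv2.imwrite('pics/r2m.png',m*255)
r,f=rect(.032,.49,.217);cv2.imwrite('pics/r3.png',r);hsv=cv2.cvtColor(r,cv2.COLOR_BGR2HSV)
H,S,V=[hsv[...,i].astype(int) for i in range(3)]
for nm,m,y0 in(('yellow',(H>22)&(H<35)&(S>130)&(V>60),.115),('red',((H<10)|(H>172))&(S>130)&(V>60),.18),('green',(H>45)&(H<80)&(S>80)&(V>60),.317),('grey',(H>95)&(H<125)&(S>35)&(V>45),.245)):
    m=cv2.morphologyEx(m.astype(np.uint8),cv2.MORPH_OPEN,np.ones((9,9)));n,l,st,c=cv2.connectedComponentsWithStats(m)
    best=[i for i in range(1,n) if 2000<st[i,4]<30000 and abs(f(*c[i])[1]-y0)<.02]
    for i in best:
        q=cv2.findContours((l==i).astype(np.uint8),cv2.RETR_EXTERNAL,cv2.CHAIN_APPROX_NONE)[0][0]
        b=cv2.minAreaRect(q);print(nm,np.round(f(*b[0]),4),np.array(b[1])/2000,b[2])
E
```

```text
rack -1 [ 0.5529 -0.2214] [0.13872299 0.32998523] 86.08407592773438
rack 0 [ 0.5177 -0.1008] [0.06594021 0.06592899] 86.14319610595703
rack 0 [ 0.5227 -0.1724] [0.06633498 0.06556091] 86.49646759033203
rack 0 [ 0.5276 -0.2438] [0.06614043 0.06492105] 86.08842468261719
rack 0 [ 0.5324 -0.3154] [0.06620107 0.06460761] 86.3086166381836
dark 0.012 40012
dark 0.022 39322
yellow [0.4995 0.1133] [0.048  0.0475] 90.0
yellow [0.5047 0.1203] [0.0355 0.0365] 90.0
red [0.493  0.1855] [0.04895131 0.05044121] 83.34557342529297
green [0.4807 0.3291] [0.04846999 0.05244275] 80.96051788330078
```

View pics/r3.png

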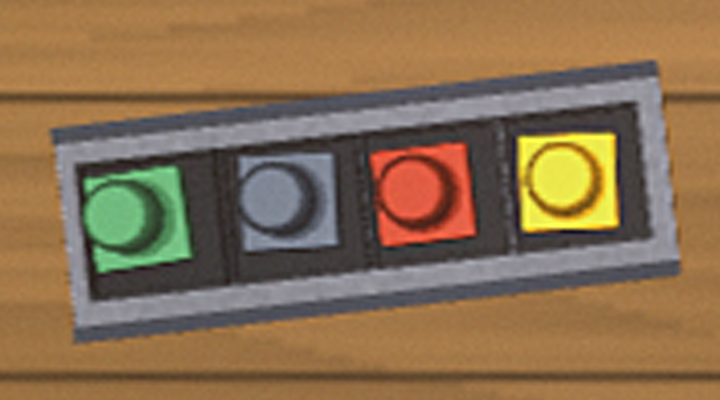

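View pics/r1.png

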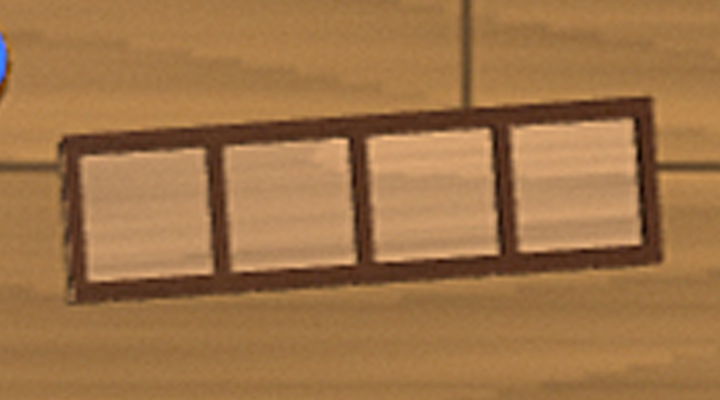

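The rack fit gives bays at (0.518,−0.101), (0.523,−0.172), (0.528,−0.244) and (0.532,−0.315), with yaw 0.068. Foot centres are green (0.4805,0.328), grey (0.4895,0.2525), red (0.493,0.186) and yellow (0.4985,0.113), with yaws of 0.05–0.13. I'll cross-check these with the side view and plan the first move.

```bash
cat >> h.py <<'E'
YAW=0.07
def Rt(yaw=YAW):
    X=np.array([np.cos(yaw),np.sin(yaw),0]);Y=np.array([-np.sin(yaw),np.cos(yaw),0])
    A=np.c_[-Y,[0,0,-1],X];B=np.c_[Y,[0,0,-1],-X];return A,B
def go(o,pos,yaw=YAW):
    R0=R.from_rotvec(o['tool_rot']).as_matrix()
    c=[R.from_matrix(R0.T@M).as_rotvec(degrees=True) for M in Rt(yaw)]
    rv=min(c,key=np.linalg.norm)
    return np.round(R0.T@(np.array(pos)-o['tool_pos']),4),np.round(rv,1)
F=dict(green=(.4805,.3283),grey=(.4895,.2525),red=(.493,.186),yellow=(.4985,.113))
B=dict(yellow=(.5177,-.1008),red=(.5227,-.1724),grey=(.5276,-.2440),green=(.5324,-.3154))
E
python3 - <<'E'
from station import ctrl
from h import *
s=ctrl.get_image('side');im=s['img'].copy()
def dr(x,y,yaw,a,z,c):
    P=planar((x,y,yaw),[[a,a,z],[a,-a,z],[-a,-a,z],[-a,a,z]])
    cv2.polylines(im,[np.int32(np.round(proj(s,P)*16))],True,c,1,cv2.LINE_AA,4)
for k,yw in zip(F,(.133,.06,.106,.045)):
    dr(*F[k],yw,.024,.032,(255,255,255))
for k in B: dr(*B[k],.068,.032,.028,(0,255,255))
cv2.imwrite('pics/s2.png',cv2.resize(im[160:400,180:430],None,fx=2.4,fy=2.4)[:,:,::-1])
o=ctrl.get_obs();R0=R.from_rotvec(o['tool_rot']).as_matrix();print(R0.round(3))
print(go(o,(.4985,.113,.15)))
E
```

```text
[[ 0.893  0.     0.451]
 [-0.451 -0.     0.893]
 [ 0.    -1.    -0.   ]]
(array([ 0.394 ,  0.0813, -0.2993]), array([-0. , 59.2,  0. ]))
```

View pics/s2.png

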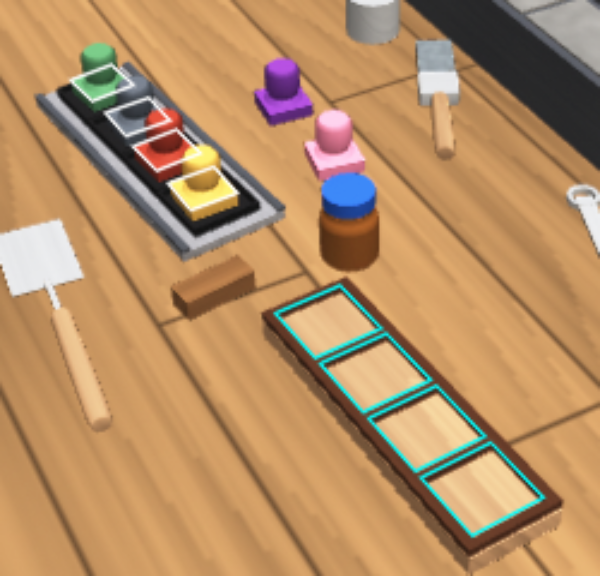

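The overlay matches in the side view: the white foot outlines and cyan bay outlines sit on their objects. Now I move above yellow.

{"fn": "arm_command", "kwargs": {"steps": [[[0.394,0.0,-0.2995],[0,59.2,0],1],[[0.394,0.0,-0.2995],[0,59.2,0],1],[[0.394,0.0,-0.2995],[0,59.2,0],1],[[0.394,0.0,-0.2995],[0,59.2,0],1],[[0.394,0.0,-0.2995],[0,59.2,0],1]], "force": 50}}

```text
t: 1.9
tool_pos: [0.3917, 0.3314, 0.2315]
tool_rot: [-1.353, 0.949, -0.95]
contact_force: [0.3, 0.5, 0.5]
opening: 0.0853
```

```bash
cat > w.py <<'E'
import sys
from station import ctrl
from h import *
o=ctrl.get_obs();print('t',o['t'],'pos',o['tool_pos'].round(4),'op',round(o['opening'],4),'F',o['contact_force'].round(1))
a=[float(x) for x in sys.argv[1:4]];print(go(o,a))
E
python3 w.py .4985 .113 .15
```

```text
t 1.9 pos [0.3917 0.3314 0.2315] op 0.0853 F [0.3 0.5 0.5]
(array([0.2417, 0.0816, 0.026 ]), array([-0. , 15.9, -0. ]))
```

{"fn": "arm_command", "kwargs": {"steps": [[[0.2417,0.07,0.026],[0,15.9,0],1],[[0.2417,0.07,0.026],[0,15.9,0],1],[[0.2417,0.07,0.026],[0,15.9,0],1],[[0.2417,0.07,0.026],[0,15.9,0],1],[[0.2417,0.07,0.026],[0,15.9,0],1]]}}

```text
t: 2.4
tool_pos: [0.4972, 0.115, 0.1627]
tool_rot: [-1.24, 1.156, -1.158]
contact_force: [1.2, 0.8, 0.1]
opening: 0.0851
```

```bash
python3 w.py .4985 .113 .15
```

```text
t 2.4 pos [0.4972 0.115  0.1627] op 0.0851 F [1.2 0.8 0.1]
(array([0.0021, 0.0127, 0.0011]), array([-0.1, -0. , -0. ]))
```

{"fn": "arm_command", "kwargs": {"steps": [[[0.002,0.05,0.001],[0,0,0],1],[[0.002,0.07,0.001],[0,0,0],1],[[0.002,0.07,0.001],[0,0,0],1]]}}

```text
t: 2.7
tool_pos: [0.4955, 0.1123, 0.0885]
tool_rot: [-1.245, 1.163, -1.155]
contact_force: [-0.5, -0.6, -0.5]
opening: 0.0855
```

```bash
python3 - <<'E'
from station import ctrl
from h import *
p=ctrl.get_image('wrist');im=p['img'].copy()
for k,yw in zip(F,(.133,.06,.106,.045)):
    P=planar((*F[k],yw),[[a,b,.032] for a,b in((.024,.024),(.024,-.024),(-.024,-.024),(-.024,.024))])
    cv2.polylines(im,[np.int32(np.round(proj(p,P)*16))],True,(255,255,255),1,cv2.LINE_AA,4)
    th=np.linspace(0,6.283,40);P=planar((*F[k],0),np.c_[.018*np.cos(th),.018*np.sin(th),0*th+.0575])
    cv2.polylines(im,[np.int32(np.round(proj(p,P)*16))],True,(0,255,255),1,cv2.LINE_AA,4)
cv2.imwrite('pics/w1.png',im[:,:,::-1])
E
python3 w.py .4985 .113 .039
```

```text
t 2.75 pos [0.4973 0.1128 0.0912] op 0.0854 F [-0.8  0.2  1.3]
(array([-0.0001,  0.0522,  0.0013]), array([ 0.1, -0. , -0. ]))
```

View pics/w1.png

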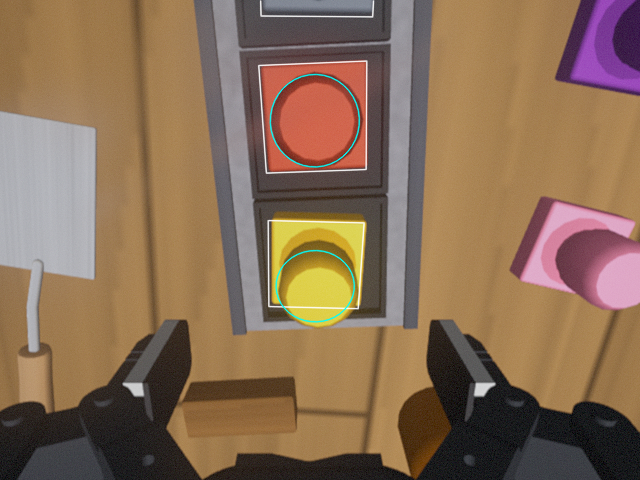

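The wrist view shows yellow about 5 px (2–3 mm) farther +y than the overlay, and red matches. I'll go with y≈0.1145 and descend.

{"fn": "arm_command", "kwargs": {"steps": [[[-0.0015,0.03,0.001],[0,0,0],1],[[-0.0015,0.045,0.001],[0,0,0],1],[[-0.0015,0.052,0.001],[0,0,0],1],[[-0.0015,0.052,0.001],[0,0,0],1],[[-0.0015,0.052,0.001],[0,0,0],1]]}}

```text
t: 3.25
tool_pos: [0.4989, 0.1147, 0.0404]
tool_rot: [-1.241, 1.158, -1.157]
contact_force: [-0.0, 0.8, 0.6]
opening: 0.0854
```

{"fn": "arm_command", "kwargs": {"steps": [[[0,0,0],[0,0,0],0],[[0,0,0],[0,0,0],0],[[0,0,0],[0,0,0],0],[[0,0,0],[0,0,0],0],[[0,0,0],[0,0,0],0]]}}

```text
t: 3.75
tool_pos: [0.4996, 0.1147, 0.0412]
tool_rot: [-1.24, 1.157, -1.158]
contact_force: [0.5, -0.3, 3.1]
opening: 0.0348
```

{"fn": "arm_command", "kwargs": {"steps": [[[0,0,0],[0,0,0],0],[[0,-0.02,0],[0,0,0],0],[[0,-0.06,0],[0,0,0],0],[[0,-0.1,0],[0,0,0],0],[[0,-0.12,0],[0,0,0],0]]}}

```text
t: 4.25
tool_pos: [0.5006, 0.1147, 0.1645]
tool_rot: [-1.237, 1.154, -1.16]
contact_force: [0.9, -0.1, -1.3]
opening: 0.0346
```

```bash
python3 - <<'E'
from station import ctrl
import cv2
p=ctrl.get_image('wrist');cv2.imwrite('pics/w2.png',p['img'][:,:,::-1])
E
python3 w.py .5177 -.1008 .16
```

```text
t 4.3 pos [0.5021 0.1149 0.1673] op 0.0345 F [1.7 0.1 1.6]
(array([0.2163, 0.0071, 0.0004]), array([-0.6, -0. , -0. ]))
```

View pics/w2.png

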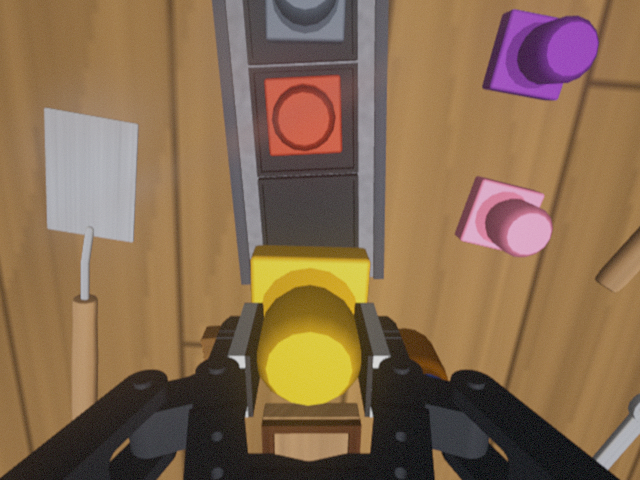

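Yellow is held upright and its mould is empty. Next, to the leftmost bay.

{"fn": "arm_command", "kwargs": {"steps": [[[0.2163,0.0,0.0],[0,0,0],0],[[0.2163,0.0,0.0],[0,0,0],0],[[0.2163,0.0,0.0],[0,0,0],0],[[0.2163,0.0,0.0],[0,0,0],0],[[0.2163,0.0,0.0],[0,0,0],0]]}}

```text
t: 4.8
tool_pos: [0.5164, -0.1045, 0.1657]
tool_rot: [-1.233, 1.155, -1.164]
contact_force: [1.1, 0.6, -1.8]
opening: 0.035
```

{"fn": "arm_command", "kwargs": {"steps": [[[0.0,0.02,0.0],[0,0,0],0],[[0.0,0.04,0.0],[0,0,0],0]]}}

```text
t: 5.0
tool_pos: [0.5164, -0.1051, 0.1242]
tool_rot: [-1.232, 1.157, -1.165]
contact_force: [0.7, 0.4, -1.8]
opening: 0.0345
```

```bash
cat > wv.py <<'E'
import sys
from station import ctrl
from h import *
col,out=sys.argv[1:3]
p=ctrl.get_image('wrist');o=ctrl.get_obs();im=p['img'].copy();b=B[col]
P=planar((*b,.068),[[s*.032,t*.032,.028] for s,t in((1,1),(1,-1),(-1,-1),(-1,1))])
cv2.polylines(im,[np.int32(np.round(proj(p,P)*16))],True,(0,255,255),1,cv2.LINE_AA,4)
tp=o['tool_pos'];M=R.from_rotvec(o['tool_rot']).as_matrix()
for hgt,c in((-.0065,(255,255,255)),(-.0225,(255,0,255))):
    P=np.array([tp+M@np.array([s*.024,-hgt,t*.024]) for s,t in((1,1),(1,-1),(-1,-1),(-1,1))])
    cv2.polylines(im,[np.int32(np.round(proj(p,P)*16))],True,c,1,cv2.LINE_AA,4)
cv2.imwrite(out,im[:,:,::-1]);print(tp.round(4))
E
python3 wv.py yellow pics/w3.png; python3 w.py .5177 -.1008 .045
```

```text
[ 0.5136 -0.1037  0.1196]
t 5.05 pos [ 0.5136 -0.1037  0.1196] op 0.0347 F [-3.1  0.6 -3.3]
(array([-0.0023,  0.0746,  0.0042]), array([-0. , -0.3, -0.2]))
```

View pics/w3.png

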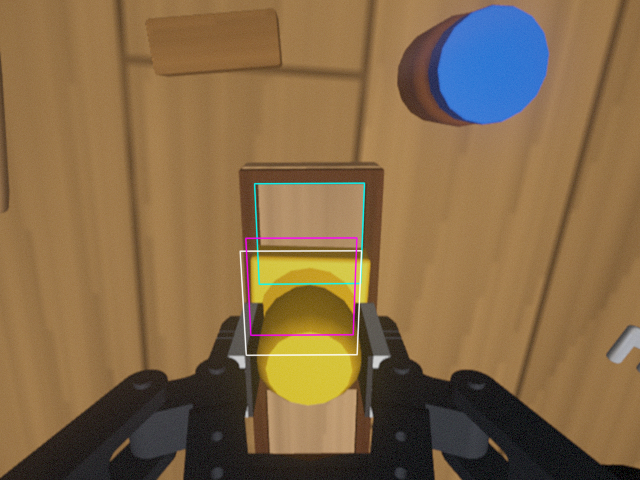

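{"fn": "arm_command", "kwargs": {"steps": [[[-0.002,0.04,0.004],[0,0,0],0],[[-0.002,0.05,0.004],[0,0,0],0],[[-0.002,0.05,0.004],[0,0,0],0],[[-0.002,0.05,0.004],[0,0,0],0]]}}

```text
t: 5.45
tool_pos: [0.518, -0.1011, 0.0705]
tool_rot: [-1.236, 1.162, -1.159]
contact_force: [0.1, -0.3, -0.7]
opening: 0.0347
```

```bash
sed -i "s/^p=ctrl.get_image.*/o=ctrl.get_obs();p=ctrl.get_image('wrist');print(o['tool_pos'].round(4),ctrl.get_obs()['tool_pos'].round(4));im=p['img'].copy();b=B[col]/1; /; s#b=B\[col\]/1; #b=B[col]#" wv.py; python3 wv.py yellow pics/w4.png; python3 w.py .5177 -.1008 .045
```

```text
[ 0.5187 -0.1014  0.0714]
t 5.5 pos [ 0.5187 -0.1014  0.0714] op 0.0347 F [ 0.3  0.1 -0.7]
(array([-0.0006,  0.0264, -0.0011]), array([-0.2, -0.3, -0.2]))sed: -e expression #1, char 179: unknown command: '1'
```

View pics/w4.png

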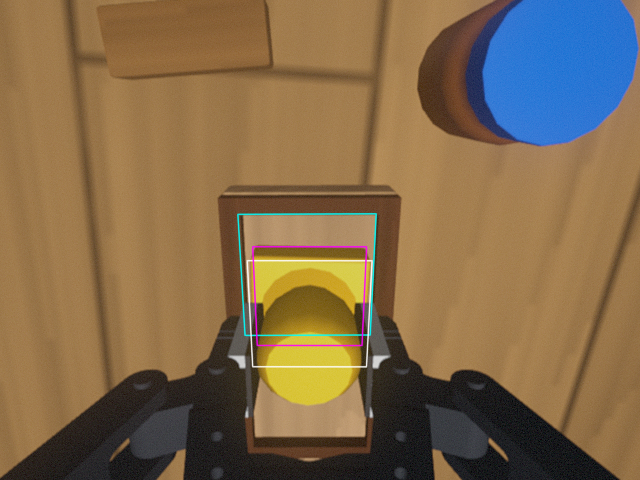

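Settled, the foot sits on the overlay and inside the bay outline (rows 213–335 and below). Lowering slowly.

{"fn": "arm_command", "kwargs": {"steps": [[[-0.0005,0.014,-0.001],[0,0,0],0],[[-0.0005,0.022,-0.001],[0,0,0],0],[[-0.0005,0.024,-0.001],[0,0,0],0],[[-0.0005,0.0255,-0.001],[0,0,0],0],[[-0.0005,0.0265,-0.001],[0,0,0],0]]}}

```text
t: 6.0
tool_pos: [0.5177, -0.1009, 0.0451]
tool_rot: [-1.235, 1.161, -1.16]
contact_force: [-2.3, 1.5, 4.3]
opening: 0.0345
```

```bash
python3 w.py .5177 -.1008 .045; python3 wv.py yellow pics/w5.png
```

```text
t 6.0 pos [ 0.5177 -0.1009  0.0451] op 0.0345 F [-2.3  1.5  4.3]
(array([-0.0001,  0.0001,  0.    ]), array([-0.1, -0.3, -0.2]))
[ 0.5179 -0.101   0.0452]
```

View pics/w5.png

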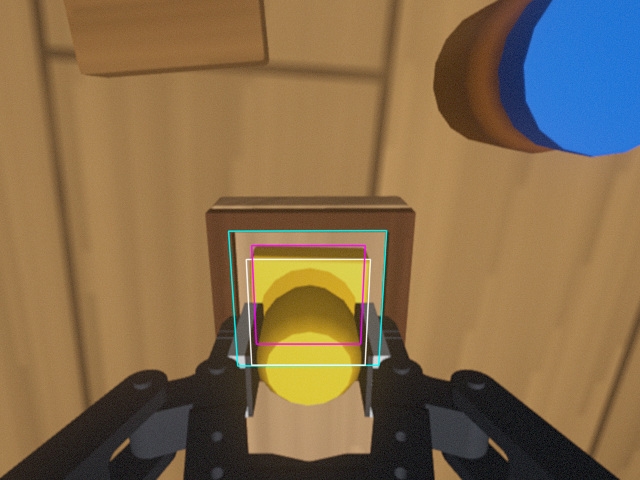

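Contact at TCP z 0.045, as predicted. Release.

{"fn": "arm_command", "kwargs": {"steps": [[[0,0,0],[0,0,0],1],[[0,0,0],[0,0,0],1],[[0,0,0],[0,0,0],1],[[0,0,0],[0,0,0],1],[[0,0,0],[0,0,0],1]]}}

```text
t: 6.55
tool_pos: [0.5179, -0.101, 0.0453]
tool_rot: [-1.235, 1.16, -1.161]
contact_force: [-0.3, -0.8, 1.1]
opening: 0.0855
```

{"fn": "arm_command", "kwargs": {"steps": [[[0,-0.02,0],[0,0,0],1],[[0,-0.06,0],[0,0,0],1],[[0,-0.1,0],[0,0,0],1],[[0,-0.12,0],[0,0,0],1]]}}

```text
t: 6.95
tool_pos: [0.5193, -0.1019, 0.1696]
tool_rot: [-1.232, 1.155, -1.165]
contact_force: [0.0, -0.0, 0.4]
opening: 0.0853
```

```bash
python3 w.py .493 .186 .15; python3 - <<'E'
from station import ctrl
import cv2
p=ctrl.get_image('wrist');cv2.imwrite('pics/w6.png',p['img'][:,:,::-1])
E
```

```text
t 6.95 pos [ 0.5193 -0.1019  0.1696] op 0.0853 F [ 0.  -0.   0.4]
(array([-0.289 ,  0.0196, -0.0078]), array([-0.5, -0.3, -0. ]))
```

View pics/w6.png

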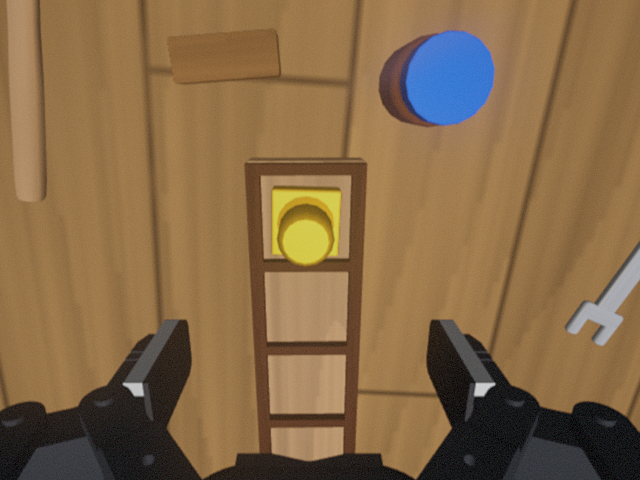

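Yellow stands upright in the leftmost bay, roughly centred (foot 272–340 in bay 262–352). On to red.

{"fn": "arm_command", "kwargs": {"steps": [[[-0.289,0.0,-0.008],[0,0,0],1],[[-0.289,0.0,-0.008],[0,0,0],1],[[-0.289,0.0,-0.008],[0,0,0],1],[[-0.289,0.0,-0.008],[0,0,0],1],[[-0.289,0.0,-0.008],[0,0,0],1]]}}

```text
t: 7.5
tool_pos: [0.4963, 0.1495, 0.1705]
tool_rot: [-1.231, 1.152, -1.168]
contact_force: [1.5, -0.2, -0.0]
opening: 0.0853
```

```bash
python3 w.py .493 .186 .09
```

```text
t 7.5 pos [0.4963 0.1495 0.1705] op 0.0853 F [ 1.5 -0.2 -0. ]
(array([-0.0367,  0.0805, -0.002 ]), array([-0.7, -0.3,  0.1]))
```

{"fn": "arm_command", "kwargs": {"steps": [[[-0.0367,0.02,-0.002],[-0.7,-0.3,0],1],[[-0.0367,0.06,-0.002],[-0.7,-0.3,0],1],[[-0.0367,0.08,-0.002],[-0.7,-0.3,0],1],[[-0.0367,0.08,-0.002],[-0.7,-0.3,0],1],[[-0.0367,0.08,-0.002],[-0.7,-0.3,0],1]]}}

```text
t: 8.0
tool_pos: [0.4928, 0.1859, 0.0903]
tool_rot: [-1.243, 1.157, -1.159]
contact_force: [-0.3, -0.9, 0.8]
opening: 0.0854
```

```bash
cat > wf.py <<'E'
import sys
from station import ctrl
from h import *
k=sys.argv[1];yw=dict(green=.133,grey=.06,red=.106,yellow=.045)
p=ctrl.get_image('wrist');im=p['img'].copy()
P=planar((*F[k],yw[k]),[[a,b,.032] for a,b in((.024,.024),(.024,-.024),(-.024,-.024),(-.024,.024))])
cv2.polylines(im,[np.int32(np.round(proj(p,P)*16))],True,(255,255,255),1,cv2.LINE_AA,4)
th=np.linspace(0,6.283,40)
for z in(.045,.070):
    P=planar((*F[k],0),np.c_[.018*np.cos(th),.018*np.sin(th),0*th+z])
    cv2.polylines(im,[np.int32(np.round(proj(p,P)*16))],True,(0,255,255),1,cv2.LINE_AA,4)
cv2.imwrite(sys.argv[2],im[:,:,::-1])
E
python3 wf.py red pics/w7.png; python3 w.py .493 .186 .041
```

```text
t 8.05 pos [0.4938 0.186  0.0915] op 0.0857 F [ 0.1 -0.  -0.4]
(array([-0.0002,  0.0505, -0.0009]), array([-0.1, -0. ,  0.1]))
```

View pics/w7.png

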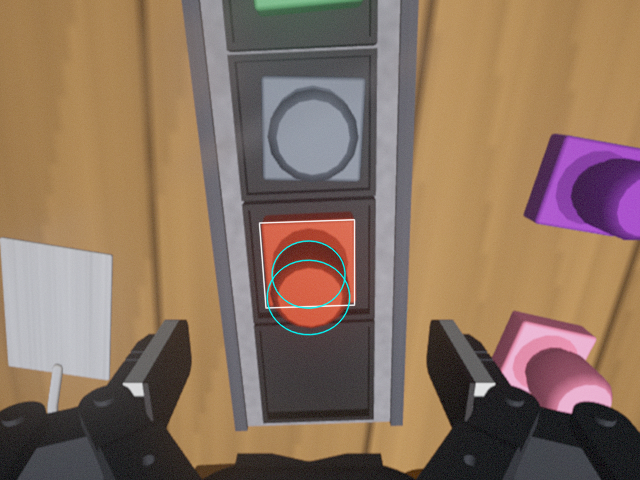

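{"fn": "arm_command", "kwargs": {"steps": [[[-0.0015,0.03,-0.001],[0,0,0],1],[[-0.0015,0.045,-0.001],[0,0,0],1],[[-0.0015,0.0505,-0.001],[0,0,0],1],[[-0.0015,0.0505,-0.001],[0,0,0],1],[[-0.0015,0.0505,-0.001],[0,0,0],1]]}}

```text
t: 8.55
tool_pos: [0.4936, 0.1874, 0.042]
tool_rot: [-1.239, 1.155, -1.16]
contact_force: [-0.7, 0.1, 0.2]
opening: 0.0854
```

{"fn": "arm_command", "kwargs": {"steps": [[[0,0,0],[0,0,0],0],[[0,0,0],[0,0,0],0],[[0,0,0],[0,0,0],0],[[0,0,0],[0,0,0],0],[[0,0,0],[0,0,0],0]]}}

```text
t: 9.05
tool_pos: [0.4942, 0.1876, 0.0428]
tool_rot: [-1.238, 1.154, -1.161]
contact_force: [0.6, -0.4, 3.3]
opening: 0.0348
```

{"fn": "arm_command", "kwargs": {"steps": [[[0,0,0],[0,0,0],0],[[0,-0.02,0],[0,0,0],0],[[0,-0.06,0],[0,0,0],0],[[0,-0.1,0],[0,0,0],0],[[0,-0.12,0],[0,0,0],0]]}}

```text
t: 9.55
tool_pos: [0.4948, 0.1879, 0.1661]
tool_rot: [-1.234, 1.152, -1.162]
contact_force: [0.7, -0.5, -1.6]
opening: 0.0349
```

```bash
python3 w.py .5227 -.1724 .16
```

```text
t 9.55 pos [0.4948 0.1879 0.1661] op 0.0349 F [ 0.7 -0.5 -1.6]
(array([0.3614, 0.0062, 0.0029]), array([-0.5, -0. ,  0. ]))
```

{"fn": "arm_command", "kwargs": {"steps": [[[0.3614,0.0,0.003],[-0.5,0,0],0],[[0.3614,0.0,0.003],[-0.5,0,0],0],[[0.3614,0.0,0.003],[-0.5,0,0],0],[[0.3614,0.0,0.003],[-0.5,0,0],0],[[0.3614,0.0,0.003],[-0.5,0,0],0]]}}

```text
t: 10.05
tool_pos: [0.513, -0.0633, 0.1643]
tool_rot: [-1.242, 1.158, -1.157]
contact_force: [1.3, -0.0, -2.2]
opening: 0.0349
```

```bash
python3 w.py .5227 -.1724 .09
```

```text
t 10.05 pos [ 0.513  -0.0633  0.1643] op 0.0349 F [ 1.3 -0.  -2.2]
(array([0.1096, 0.0743, 0.0021]), array([ 0., -0., -0.]))
```

{"fn": "arm_command", "kwargs": {"steps": [[[0.1096,0.0,0.002],[0,0,0],0],[[0.1096,0.0,0.002],[0,0,0],0],[[0.1096,0.0,0.002],[0,0,0],0],[[0.1096,0.03,0.002],[0,0,0],0],[[0.1096,0.06,0.002],[0,0,0],0]]}}

```text
t: 10.55
tool_pos: [0.523, -0.1731, 0.1041]
tool_rot: [-1.24, 1.158, -1.159]
contact_force: [-0.6, -0.1, -2.8]
opening: 0.0347
```

```bash
python3 w.py .5227 -.1724 .0735
```

```text
t 10.55 pos [ 0.523  -0.1731  0.1041] op 0.0347 F [-0.6 -0.1 -2.8]
(array([-0.0007,  0.0306, -0.0003]), array([-0. , -0.1,  0. ]))
```

{"fn": "arm_command", "kwargs": {"steps": [[[-0.0007,0.02,0],[0,0,0],0],[[-0.0007,0.03,0],[0,0,0],0],[[-0.0007,0.03,0],[0,0,0],0],[[-0.0007,0.03,0],[0,0,0],0]]}}

```text
t: 10.95
tool_pos: [0.5234, -0.1723, 0.0747]
tool_rot: [-1.24, 1.157, -1.16]
contact_force: [0.1, 0.3, -0.9]
opening: 0.0348
```

```bash
python3 wv.py red pics/w8.png; python3 w.py .5227 -.1724 .0468
```

```text
[ 0.5239 -0.1726  0.0755]
t 11.0 pos [ 0.5239 -0.1726  0.0755] op 0.0343 F [-0.1  0.1 -2.1]
(array([-0.0003,  0.0287, -0.0013]), array([-0.2, -0.1,  0.1]))
```

View pics/w8.png

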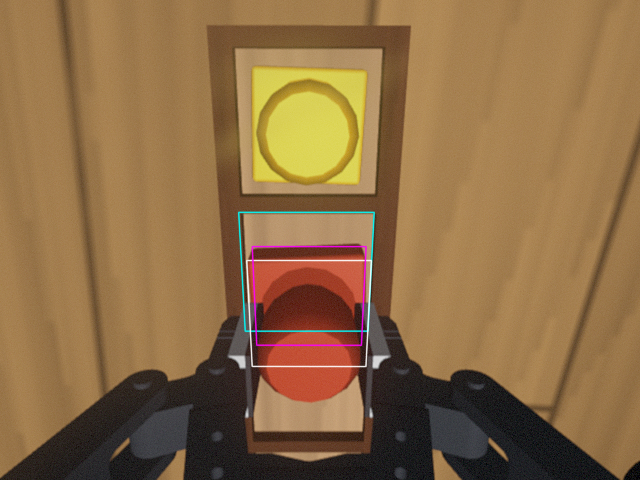

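Red's foot lies on the overlay and inside bay 2. Lowering.

{"fn": "arm_command", "kwargs": {"steps": [[[-0.0003,0.015,-0.001],[0,0,0],0],[[-0.0003,0.024,-0.001],[0,0,0],0],[[-0.0003,0.0265,-0.001],[0,0,0],0],[[-0.0003,0.028,-0.001],[0,0,0],0],[[-0.0003,0.029,-0.001],[0,0,0],0]]}}

```text
t: 11.5
tool_pos: [0.5229, -0.1724, 0.0468]
tool_rot: [-1.24, 1.156, -1.16]
contact_force: [-2.5, 1.2, 4.9]
opening: 0.0347
```

```bash
python3 w.py .5227 -.1724 .0468
```

```text
t 11.5 pos [ 0.5229 -0.1724  0.0468] op 0.0347 F [-2.5  1.2  4.9]
(array([-0.    , -0.    , -0.0002]), array([-0.1, -0.1,  0.1]))
```

{"fn": "arm_command", "kwargs": {"steps": [[[0,0,0],[0,0,0],1],[[0,0,0],[0,0,0],1],[[0,0,0],[0,0,0],1],[[0,0,0],[0,0,0],1],[[0,0,0],[0,0,0],1]]}}

```text
t: 12.0
tool_pos: [0.5231, -0.1724, 0.0469]
tool_rot: [-1.24, 1.156, -1.161]
contact_force: [-0.1, 0.0, 0.8]
opening: 0.0852
```

{"fn": "arm_command", "kwargs": {"steps": [[[0,-0.02,0],[0,0,0],1],[[0,-0.06,0],[0,0,0],1],[[0,-0.1,0],[0,0,0],1],[[0,-0.12,0],[0,0,0],1]]}}

```text
t: 12.4
tool_pos: [0.5244, -0.1731, 0.1713]
tool_rot: [-1.238, 1.151, -1.165]
contact_force: [0.5, -0.1, 0.5]
opening: 0.085
```

```bash
python3 w.py .4895 .2525 .17; python3 - <<'E'
from station import ctrl
import cv2
p=ctrl.get_image('wrist');cv2.imwrite('pics/w9.png',p['img'][:,:,::-1])
E
```

```text
t 12.4 pos [ 0.5244 -0.1731  0.1713] op 0.085 F [ 0.5 -0.1  0.5]
(array([-0.427 , -0.0006, -0.0057]), array([-0.5, -0.1,  0.2]))
```

View pics/w9.png

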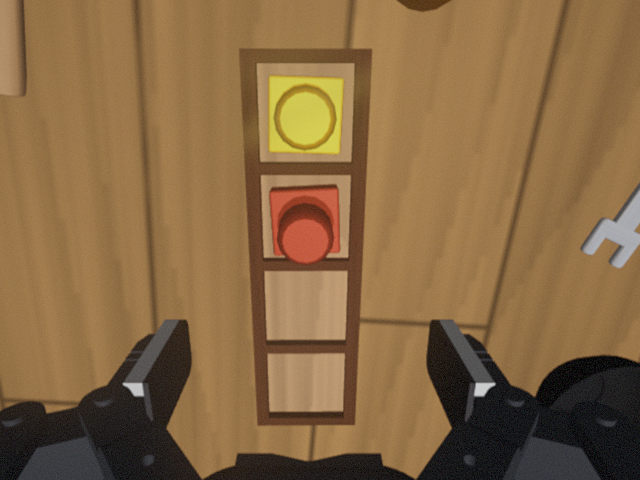

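Yellow and red stand upright in bays 1 and 2. Next is grey.

{"fn": "arm_command", "kwargs": {"steps": [[[-0.427,0.0,-0.006],[-0.5,0,0],1],[[-0.427,0.0,-0.006],[-0.5,0,0],1],[[-0.427,0.0,-0.006],[-0.5,0,0],1],[[-0.427,0.0,-0.006],[-0.5,0,0],1],[[-0.427,0.0,-0.006],[-0.5,0,0],1]]}}

```text
t: 12.95
tool_pos: [0.5031, 0.0788, 0.169]
tool_rot: [-1.243, 1.154, -1.165]
contact_force: [1.2, 0.5, 0.1]
opening: 0.0853
```

```bash
python3 w.py .4895 .2535 .092
```

```text
t 12.95 pos [0.5031 0.0788 0.169 ] op 0.0853 F [1.2 0.5 0.1]
(array([-0.1758,  0.0759, -0.0019]), array([-0.2, -0.1,  0.4]))
```

{"fn": "arm_command", "kwargs": {"steps": [[[-0.1758,0.0,-0.002],[0,0,0.4],1],[[-0.1758,0.0,-0.002],[0,0,0.4],1],[[-0.1758,0.0,-0.002],[0,0,0.4],1],[[-0.1758,0.03,-0.002],[0,0,0.4],1],[[-0.1758,0.06,-0.002],[0,0,0.4],1]]}}

```text
t: 13.45
tool_pos: [0.4893, 0.2573, 0.1079]
tool_rot: [-1.237, 1.153, -1.156]
contact_force: [0.0, -0.4, 0.3]
opening: 0.0852
```

{"fn": "arm_command", "kwargs": {"steps": [[[0,0.015,0],[0,0,0],1],[[0,0.015,0],[0,0,0],1],[[0,0.015,0],[0,0,0],1]]}}

```text
t: 13.75
tool_pos: [0.4892, 0.2572, 0.0927]
tool_rot: [-1.238, 1.153, -1.156]
contact_force: [0.6, 0.5, 0.0]
opening: 0.0852
```

```bash
python3 wf.py grey pics/w10.png; python3 w.py .4895 .2535 .041
```

```text
t 13.8 pos [0.49   0.2573 0.0937] op 0.0854 F [ 0.   0.2 -0.1]
(array([ 0.0039,  0.0527, -0.0012]), array([-0.4,  0.1, -0.1]))
```

View pics/w10.png

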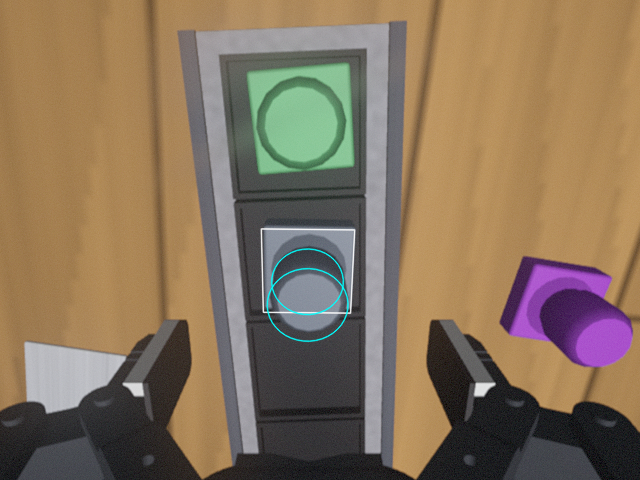

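Grey's outline is about 4–6 px (2 mm) farther +y, so I aim for y≈0.2545.

{"fn": "arm_command", "kwargs": {"steps": [[[0.003,0.03,-0.001],[0,0,0],1],[[0.003,0.045,-0.001],[0,0,0],1],[[0.003,0.0525,-0.001],[0,0,0],1],[[0.003,0.0525,-0.001],[0,0,0],1],[[0.003,0.0525,-0.001],[0,0,0],1]]}}

```text
t: 14.3
tool_pos: [0.4902, 0.2546, 0.042]
tool_rot: [-1.235, 1.152, -1.157]
contact_force: [-0.2, -1.1, 0.1]
opening: 0.0851
```

{"fn": "arm_command", "kwargs": {"steps": [[[0,0,0],[0,0,0],0],[[0,0,0],[0,0,0],0],[[0,0,0],[0,0,0],0],[[0,0,0],[0,0,0],0],[[0,0,0],[0,0,0],0]]}}

```text
t: 14.8
tool_pos: [0.4908, 0.2548, 0.0429]
tool_rot: [-1.233, 1.151, -1.157]
contact_force: [-0.5, 0.6, 4.1]
opening: 0.0348
```

{"fn": "arm_command", "kwargs": {"steps": [[[0,0,0],[0,0,0],0],[[0,-0.02,0],[0,0,0],0],[[0,-0.06,0],[0,0,0],0],[[0,-0.1,0],[0,0,0],0],[[0,-0.12,0],[0,0,0],0]]}}

```text
t: 15.3
tool_pos: [0.4907, 0.2548, 0.166]
tool_rot: [-1.23, 1.149, -1.158]
contact_force: [0.2, 0.5, -2.5]
opening: 0.0349
```

```bash
python3 w.py .5276 -.2440 .165
```

```text
t 15.3 pos [0.4907 0.2548 0.166 ] op 0.0349 F [ 0.2  0.5 -2.5]
(array([ 0.5002, -0.0012,  0.0006]), array([-0.7,  0.1, -0.3]))
```

{"fn": "arm_command", "kwargs": {"steps": [[[0.5002,0.0,0.0],[-0.7,0,-0.3],0],[[0.5002,0.0,0.0],[-0.7,0,-0.3],0],[[0.5002,0.0,0.0],[-0.7,0,-0.3],0],[[0.5002,0.0,0.0],[-0.7,0,-0.3],0],[[0.5002,0.0,0.0],[-0.7,0,-0.3],0]]}}

```text
t: 15.8
tool_pos: [0.5074, 0.0034, 0.1623]
tool_rot: [-1.243, 1.155, -1.156]
contact_force: [1.1, -0.6, -2.3]
opening: 0.0349
```

```bash
python3 w.py .5276 -.2440 .165
```

```text
t 15.8 pos [0.5074 0.0034 0.1623] op 0.0349 F [ 1.1 -0.6 -2.3]
(array([ 0.2482, -0.0025,  0.0021]), array([0. , 0.2, 0. ]))
```

{"fn": "arm_command", "kwargs": {"steps": [[[0.2482,-0.002,0.002],[0,0,0],0],[[0.2482,-0.002,0.002],[0,0,0],0],[[0.2482,-0.002,0.002],[0,0,0],0],[[0.2482,-0.002,0.002],[0,0,0],0],[[0.2482,-0.002,0.002],[0,0,0],0]]}}

```text
t: 16.3
tool_pos: [0.5266, -0.2458, 0.1632]
tool_rot: [-1.243, 1.157, -1.154]
contact_force: [1.7, 0.4, -2.0]
opening: 0.0342
```

```bash
python3 w.py .5276 -.2440 .0755
```

```text
t 16.3 pos [ 0.5266 -0.2458  0.1632] op 0.0342 F [ 1.7  0.4 -2. ]
(array([-0.0016,  0.0877,  0.0013]), array([ 0.1,  0.1, -0. ]))
```

{"fn": "arm_command", "kwargs": {"steps": [[[-0.0016,0.03,0.001],[0,0,0],0],[[-0.0016,0.065,0.001],[0,0,0],0],[[-0.0016,0.085,0.001],[0,0,0],0],[[-0.0016,0.0875,0.001],[0,0,0],0],[[-0.0016,0.0875,0.001],[0,0,0],0]]}}

```text
t: 16.8
tool_pos: [0.5266, -0.2435, 0.0747]
tool_rot: [-1.244, 1.159, -1.152]
contact_force: [0.4, 0.8, -1.6]
opening: 0.0346
```

```bash
python3 wv.py grey pics/w11.png; python3 w.py .5276 -.2440 .0468
```

```text
[ 0.5276 -0.2441  0.0762]
t 16.85 pos [ 0.5276 -0.2441  0.0762] op 0.0345 F [ 0.7 -0.  -2.2]
(array([-0.0001,  0.0294,  0.    ]), array([ 0.1,  0.2, -0. ]))
```

View pics/w11.png

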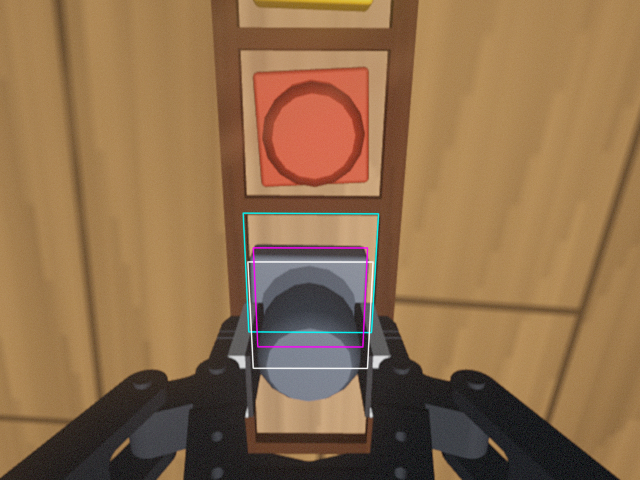

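Grey's foot matches the overlay in bay 3. Lowering.

{"fn": "arm_command", "kwargs": {"steps": [[[0,0.015,0],[0,0,0],0],[[0,0.024,0],[0,0,0],0],[[0,0.027,0],[0,0,0],0],[[0,0.0285,0],[0,0,0],0],[[0,0.0295,0],[0,0,0],0]]}}

```text
t: 17.35
tool_pos: [0.5276, -0.2441, 0.047]
tool_rot: [-1.244, 1.157, -1.154]
contact_force: [-1.6, 0.8, 2.8]
opening: 0.0344
```

```bash
python3 w.py .5276 -.2440 .0468
```

```text
t 17.35 pos [ 0.5276 -0.2441  0.047 ] op 0.0344 F [-1.6  0.8  2.8]
(array([-0.0001,  0.0002,  0.    ]), array([ 0.1,  0.2, -0. ]))
```

{"fn": "arm_command", "kwargs": {"steps": [[[0,0,0],[0,0,0],1],[[0,0,0],[0,0,0],1],[[0,0,0],[0,0,0],1],[[0,0,0],[0,0,0],1],[[0,0,0],[0,0,0],1]]}}

```text
t: 17.85
tool_pos: [0.5277, -0.2442, 0.0472]
tool_rot: [-1.244, 1.156, -1.155]
contact_force: [0.7, 0.2, 0.5]
opening: 0.0855
```

{"fn": "arm_command", "kwargs": {"steps": [[[0,-0.02,0],[0,0,0],1],[[0,-0.06,0],[0,0,0],1],[[0,-0.1,0],[0,0,0],1],[[0,-0.12,0],[0,0,0],1]]}}

```text
t: 18.25
tool_pos: [0.5295, -0.2452, 0.1718]
tool_rot: [-1.242, 1.151, -1.16]
contact_force: [-0.1, 0.1, 0.5]
opening: 0.0855
```

```bash
python3 w.py .4805 .3300 .17; python3 - <<'E'
from station import ctrl
import cv2
p=ctrl.get_image('wrist');cv2.imwrite('pics/w12.png',p['img'][:,:,::-1])
E
```

```text
t 18.25 pos [ 0.5295 -0.2452  0.1718] op 0.0855 F [-0.1  0.1  0.5]
(array([-5.772e-01, -2.000e-04, -7.000e-03]), array([-0.2,  0.2,  0.2]))
```

View pics/w12.png

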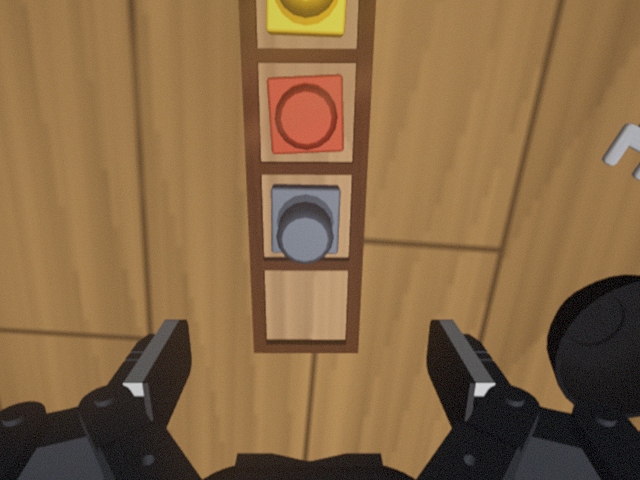

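Grey stands in bay 3, and the last bay is free. Now green.

{"fn": "arm_command", "kwargs": {"steps": [[[-0.5772,0.0,-0.007],[0,0,0],1],[[-0.5772,0.0,-0.007],[0,0,0],1],[[-0.5772,0.0,-0.007],[0,0,0],1],[[-0.5772,0.0,-0.007],[0,0,0],1],[[-0.5772,0.0,-0.007],[0,0,0],1]]}}

```text
t: 18.8
tool_pos: [0.5071, 0.0068, 0.1684]
tool_rot: [-1.241, 1.148, -1.163]
contact_force: [0.9, 0.4, -0.2]
opening: 0.085
```

```bash
python3 w.py .4805 .3300 .17
```

```text
t 18.8 pos [0.5071 0.0068 0.1684] op 0.085 F [ 0.9  0.4 -0.2]
(array([-0.3243, -0.0035, -0.0031]), array([-0.4,  0.1,  0.3]))
```

{"fn": "arm_command", "kwargs": {"steps": [[[-0.3243,0.0,-0.003],[-0.4,0,0.3],1],[[-0.3243,0.0,-0.003],[-0.4,0,0.3],1],[[-0.3243,0.0,-0.003],[-0.4,0,0.3],1],[[-0.3243,0.0,-0.003],[-0.4,0,0.3],1],[[-0.3243,0.0,-0.003],[-0.4,0,0.3],1]]}}

```text
t: 19.3
tool_pos: [0.4862, 0.2561, 0.1665]
tool_rot: [-1.243, 1.155, -1.156]
contact_force: [0.1, 0.5, -0.8]
opening: 0.0854
```

```bash
python3 w.py .4805 .3300 .093
```

```text
t 19.3 pos [0.4862 0.2561 0.1665] op 0.0854 F [ 0.1  0.5 -0.8]
(array([-0.0742,  0.0735, -0.0003]), array([-0. ,  0.1,  0. ]))
```

{"fn": "arm_command", "kwargs": {"steps": [[[-0.0742,0.0,0.0],[0,0,0],1],[[-0.0742,0.02,0.0],[0,0,0],1],[[-0.0742,0.06,0.0],[0,0,0],1],[[-0.0742,0.0735,0.0],[0,0,0],1],[[-0.0742,0.0735,0.0],[0,0,0],1]]}}

```text
t: 19.8
tool_pos: [0.4784, 0.3286, 0.0892]
tool_rot: [-1.25, 1.159, -1.156]
contact_force: [-0.1, -0.5, 0.1]
opening: 0.0854
```

```bash
python3 wf.py green pics/w13.png; python3 w.py .4805 .3300 .041
```

```text
t 19.85 pos [0.48   0.3291 0.0917] op 0.0858 F [-0.1  0.4  0.5]
(array([-0.0009,  0.0507,  0.0007]), array([0.2, 0.1, 0.1]))
```

View pics/w13.png

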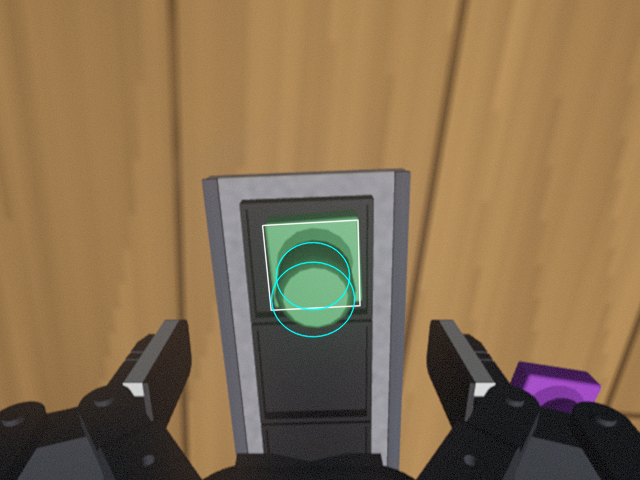

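{"fn": "arm_command", "kwargs": {"steps": [[[-0.001,0.03,0.0005],[0,0,0],1],[[-0.001,0.045,0.0005],[0,0,0],1],[[-0.001,0.0505,0.0005],[0,0,0],1],[[-0.001,0.0505,0.0005],[0,0,0],1],[[-0.001,0.0505,0.0005],[0,0,0],1]]}}

```text
t: 20.35
tool_pos: [0.4813, 0.3302, 0.0425]
tool_rot: [-1.244, 1.156, -1.157]
contact_force: [0.0, -0.1, -0.0]
opening: 0.0855
```

{"fn": "arm_command", "kwargs": {"steps": [[[0,0,0],[0,0,0],0],[[0,0,0],[0,0,0],0],[[0,0,0],[0,0,0],0],[[0,0,0],[0,0,0],0],[[0,0,0],[0,0,0],0]]}}

```text
t: 20.85
tool_pos: [0.4817, 0.3306, 0.0433]
tool_rot: [-1.243, 1.156, -1.157]
contact_force: [-0.8, -0.5, 3.4]
opening: 0.0343
```

{"fn": "arm_command", "kwargs": {"steps": [[[0,0,0],[0,0,0],0],[[0,-0.02,0],[0,0,0],0],[[0,-0.06,0],[0,0,0],0],[[0,-0.1,0],[0,0,0],0],[[0,-0.12,0],[0,0,0],0]]}}

```text
t: 21.35
tool_pos: [0.4828, 0.3313, 0.1666]
tool_rot: [-1.239, 1.154, -1.157]
contact_force: [0.3, -0.2, -1.3]
opening: 0.0349
```

```bash
python3 w.py .5324 -.3154 .165
```

```text
t 21.35 pos [0.4828 0.3313 0.1666] op 0.0349 F [ 0.3 -0.2 -1.3]
(array([0.6486, 0.0011, 0.0032]), array([-0.2,  0.1, -0. ]))
```

Held. Place at TCP z ≈ 0.0473.

{"fn": "arm_command", "kwargs": {"steps": [[[0.6486,0.0,0.003],[0,0,0],0],[[0.6486,0.0,0.003],[0,0,0],0],[[0.6486,0.0,0.003],[0,0,0],0],[[0.6486,0.0,0.003],[0,0,0],0],[[0.6486,0.0,0.003],[0,0,0],0]]}}

```text
t: 21.85
tool_pos: [0.5002, 0.0796, 0.1633]
tool_rot: [-1.24, 1.154, -1.156]
contact_force: [0.7, -0.5, -2.7]
opening: 0.0352
```

```bash
python3 w.py .5324 -.3154 .165
```

```text
t 21.85 pos [0.5002 0.0796 0.1633] op 0.0352 F [ 0.7 -0.5 -2.7]
(array([ 0.3963, -0.002 ,  0.0037]), array([-0.2,  0.1, -0.1]))
```

{"fn": "arm_command", "kwargs": {"steps": [[[0.3963,-0.002,0.004],[0,0,0],0],[[0.3963,-0.002,0.004],[0,0,0],0],[[0.3963,-0.002,0.004],[0,0,0],0],[[0.3963,-0.002,0.004],[0,0,0],0],[[0.3963,-0.002,0.004],[0,0,0],0]]}}

```text
t: 22.35
tool_pos: [0.5201, -0.1696, 0.1637]
tool_rot: [-1.24, 1.156, -1.155]
contact_force: [0.8, 0.5, -2.2]
opening: 0.0347
```

```bash
python3 w.py .5324 -.3154 .165
```

```text
t 22.35 pos [ 0.5201 -0.1696  0.1637] op 0.0347 F [ 0.8  0.5 -2.2]
(array([ 0.1463, -0.0016,  0.0018]), array([-0.1,  0.1, -0.1]))
```

{"fn": "arm_command", "kwargs": {"steps": [[[0.1463,0.0,0.002],[0,0,0],0],[[0.1463,0.0,0.002],[0,0,0],0],[[0.1463,0.0,0.002],[0,0,0],0],[[0.1463,0.03,0.002],[0,0,0],0],[[0.1463,0.06,0.002],[0,0,0],0]]}}

```text
t: 22.85
tool_pos: [0.5326, -0.3173, 0.1028]
tool_rot: [-1.239, 1.157, -1.158]
contact_force: [-0.2, 0.3, -3.0]
opening: 0.0344
```

```bash
python3 w.py .5324 -.3154 .076
```

```text
t 22.85 pos [ 0.5326 -0.3173  0.1028] op 0.0344 F [-0.2  0.3 -3. ]
(array([-0.0018,  0.0268, -0.0002]), array([-0.1, -0. , -0.1]))
```

{"fn": "arm_command", "kwargs": {"steps": [[[-0.0018,0.018,0],[0,0,0],0],[[-0.0018,0.027,0],[0,0,0],0],[[-0.0018,0.027,0],[0,0,0],0],[[-0.0018,0.027,0],[0,0,0],0]]}}

```text
t: 23.25
tool_pos: [0.533, -0.3156, 0.0765]
tool_rot: [-1.239, 1.156, -1.159]
contact_force: [0.5, -0.5, -0.8]
opening: 0.0348
```

```bash
python3 wv.py green pics/w14.png; python3 w.py .5324 -.3154 .0473
```

```text
[ 0.5334 -0.3159  0.0772]
t 23.3 pos [ 0.5334 -0.3159  0.0772] op 0.0346 F [-0.3 -0.1 -2.9]
(array([-0.0006,  0.0299, -0.0011]), array([-0.2, -0. ,  0. ]))
```

View pics/w14.png

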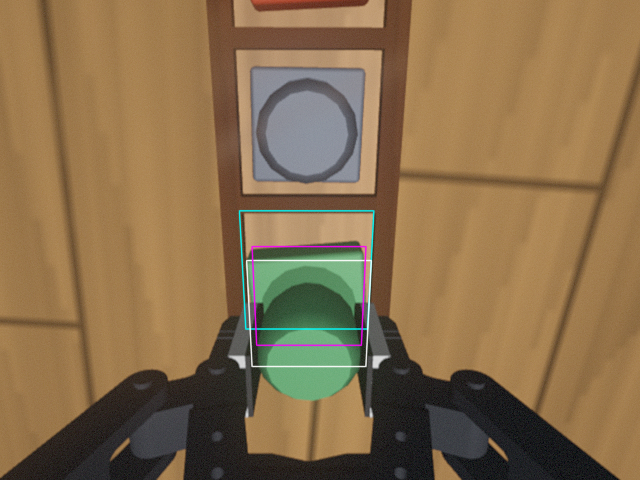

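Green is centred over bay 4, turned only about 3–4°. Lowering.

{"fn": "arm_command", "kwargs": {"steps": [[[-0.0006,0.015,-0.001],[0,0,0],0],[[-0.0006,0.0245,-0.001],[0,0,0],0],[[-0.0006,0.0275,-0.001],[0,0,0],0],[[-0.0006,0.029,-0.001],[0,0,0],0],[[-0.0006,0.03,-0.001],[0,0,0],0]]}}

```text
t: 23.8
tool_pos: [0.5325, -0.3154, 0.0474]
tool_rot: [-1.239, 1.155, -1.16]
contact_force: [-2.1, 0.2, 1.8]
opening: 0.0342
```

```bash
python3 w.py .5324 -.3154 .0473
```

```text
t 23.8 pos [ 0.5325 -0.3154  0.0474] op 0.0342 F [-2.1  0.2  1.8]
(array([ 0.    ,  0.0001, -0.0001]), array([-0.2, -0. ,  0. ]))
```

{"fn": "arm_command", "kwargs": {"steps": [[[0,0,0],[0,0,0],1],[[0,0,0],[0,0,0],1],[[0,0,0],[0,0,0],1],[[0,0,0],[0,0,0],1],[[0,0,0],[0,0,0],1]]}}

```text
t: 24.3
tool_pos: [0.5327, -0.3155, 0.0476]
tool_rot: [-1.239, 1.155, -1.16]
contact_force: [-0.3, 0.5, 0.5]
opening: 0.0852
```

{"fn": "arm_command", "kwargs": {"steps": [[[0,-0.02,0],[0,0,0],1],[[0,-0.06,0],[0,0,0],1],[[0,-0.1,0],[0,0,0],1],[[0,-0.15,0],[0,0,0],1],[[0,-0.17,0],[0,0,0],1]]}}

```text
t: 24.8
tool_pos: [0.5338, -0.3168, 0.2243]
tool_rot: [-1.238, 1.147, -1.168]
contact_force: [0.2, -1.2, 0.0]
opening: 0.0852
```

{"fn": "arm_command", "kwargs": {"steps": [[[0.15,0,-0.08],[0,0,0],1],[[0.15,0,-0.08],[0,0,0],1],[[0.15,0,-0.08],[0,0,0],1],[[0.15,0,-0.08],[0,0,0],1],[[0.15,0,-0.08],[0,0,0],1]]}}

```text
t: 25.3
tool_pos: [0.463, -0.4744, 0.2243]
tool_rot: [-1.236, 1.15, -1.171]
contact_force: [-0.1, 0.8, -0.4]
opening: 0.0855
```

```bash
python3 - <<'E'
from station import ctrl
from h import *
for n in('top','side'):
    p=ctrl.get_image(n);im=p['img'].copy()
    for k in B:
        for z,c in((.036,(255,255,255)),(.020,(255,0,255))):
            P=planar((*B[k],.068),[[s*.024,t*.024,z] for s,t in((1,1),(1,-1),(-1,-1),(-1,1))])
            cv2.polylines(im,[np.int32(np.round(proj(p,P)*16))],True,c,1,cv2.LINE_AA,4)
    print(n)
    for k in B: print(k,[(np.round(b['position'],1),round(b['confidence'],2)) for b in ctrl.boxes_of(p,f'finial_{k}_mid')],proj(p,[*B[k],.047]).round(1)[0][::-1])
    for nm,a in(('',p['img']),('o',im)):
        c=a[215:305,315:495] if n=='top' else a[240:410,270:430]
        cv2.imwrite(f'pics/f_{n}{nm}.png',cv2.resize(c,None,fx=(4 if n=='top' else 3.4),fy=(4 if n=='top' else 3.4),interpolation=cv2.INTER_CUBIC)[:,:,::-1])
E
```

```text
top
yellow [(array([208.1, 241.7]), 0.91), (array([261.6, 352.2]), 0.61), (array([208.2, 195.8]), 0.55)] [261.7 353.8]
red [(array([260.2, 386.8]), 0.67)] [258.7 388.4]
grey [(array([257.8, 422.9]), 0.92)] [255.7 422.8]
green [(array([251.6, 457.2]), 0.86)] [252.7 457. ]
side
yellow [(array([289.1, 315.8]), 0.86), (array([224.6, 319.8]), 0.55)] [286.1 315.9]
red [(array([310.3, 336. ]), 0.68), (array([287.5, 315.3]), 0.68), (array([211.9, 234.6]), 0.29)] [307.2 335.7]
grey [(array([335.5, 354.3]), 0.65)] [330.2 357.3]
green [(array([364.6, 387. ]), 0.79)] [355.3 380.7]
```

View pics/f_topo.png

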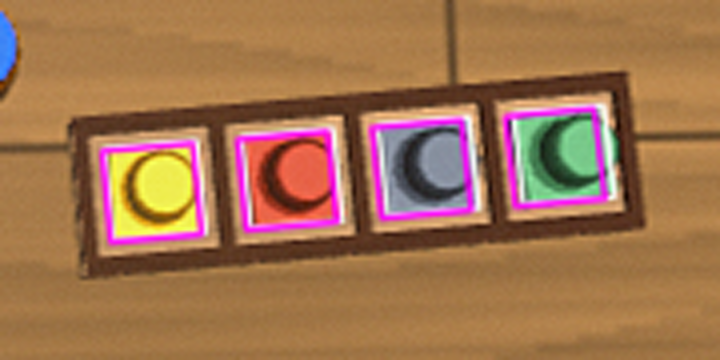

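View pics/f_side.png

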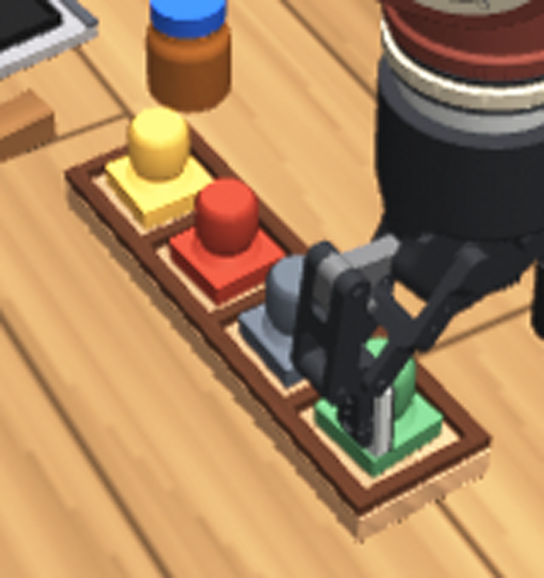

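Every foot sits on its projected outline in the top view. In the side view all four are upright and flat in order yellow, red, grey, green, and the gripper (z 0.22) only hides part of grey and green from the camera. Handing in.

{"fn": "arm_command", "kwargs": {"steps": [[[0,0,0],[0,0,0],1],[[0,0,0],[0,0,0],1]]}}

```text
t: 26.0
tool_pos: [0.4651, -0.4711, 0.2245]
tool_rot: [-1.238, 1.146, -1.167]
contact_force: [0.1, 1.0, 0.1]
opening: 0.0854
```

```bash
python3 -c "
from station import ctrl
print(ctrl.get_obs()['t'],ctrl.get_obs()['contact_force'].round(1));print(ctrl.finish_job())"
```

```text
26.0 [0.1 1.  0.1]
the job is handed in; nothing more can be done
None
```

I moved all four finials to the curing rack in reverse order, so from the robot's left it now reads yellow, red, grey, green. The job was handed in at 26 s with no verdict reported. Each finial was lowered until it just touched the bay floor (1.8–4.9 N on the wrist) and then released.

- **Top view:** every foot lies within about 1–2 mm of its outline centred in the bay. Green is turned about 3–4° but well clear of the strips.
- **Side view:** all four stand upright and flat. The raised gripper partly hid grey and green, so the networks' side-view positions for those two were off by about 6 and 11 pixels. I relied on the top view for them; the wrist picture also showed grey seated in its bay, and green only centred over its bay before I lowered it.
- **Disagreement:** before grasping, the wrist camera placed the finials about 2 mm farther left than the top camera. That is within the calibration, and I adjusted each grasp for it.
- **Look-alikes:** the pink and purple ones were not touched.

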